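Seal the bean canister and slide it under the cup shelf

TASK

Screw the lid of the bean canister down (clockwise from above) until its seal bites and the turning torque clearly rises to snug, but do not overtighten it. Then slide the canister along its tray, under the low cup shelf, fully home against the yellow end stop, and let go, leaving the cups on the shelf, the bowl and the tamper where they are.

Things in the scene. Friction and masses are not known exactly. Their poses are not given: they have to be found in the camera images.
- bay: Fixed storage bay, place and yaw vary: dark steel tray 190 mm (x) by 390 mm (y -220 to +170), 6 mm thick, origin on the counter under the middle of the track, z up. The canister slides along +y between two aluminium rails (inner faces x=+-57 mm, outer +-65, y -220 to +150, tops 31 mm over the counter) that keep it from turning. The -y end is open.
- shelf_edge (a point): Middle of the lower near edge of the low wooden cup shelf over the bay's +y end: bay frame (0, +50, 140 mm). Axes as the bay's. Shelf x=+-100 mm, y=+50 to +170, underside 140 mm and top 152 mm over the counter, on four 12 mm posts at x=+-87, y=60 and 160 mm.
- bay_home (a point): Point on the tray where the canister's origin is when it is fully home, its front touching the yellow end stop (25 mm high, inner face at bay y=+150 mm): bay frame (0, +70, 6 mm). Axes as the bay's.
- canister: Loose cream and wood bean canister on the tray, 2 mm play to each rail: box 110 mm (x) by 160 (y) by 80 high, 0.5 to 0.9 kg with lid. Origin at the centre of its underside, z up, axes parallel to the bay's. Starts with its front (+y) face 40 to 100 mm short of the shelf. The lid's underside is about 83 mm up.
- canister_rear (a point): Middle of the canister's rear (-y) face, 50 mm above its underside: push here towards bay +y, above the rails, with closed fingers; sliding takes 2 to 8 N. When the canister is home its rear 60 mm still stick out from under the shelf. Axes as the canister's.
- lid_bar (a point): Centre of the orange grip bar on the lid, turning with it: bar 70 mm long (point x), 16 wide (y), 26 high. It stands on the black screw lid, a disc 90 mm across centred at canister (0, +28 mm). Bar spans 97 to 123 mm above the canister's underside (top 129 mm over the counter, 11 mm under the shelf); point at 110. The lid does not lift off or sink visibly.
- lid (a joint): Free run of the lid's thread, rad, growing clockwise seen from above. Starts at 0.1 to 0.7; at 1.2 the seal begins to bite and this joint goes no further. The run takes only about 0.05 N m. At first bite the bar stands 0.30 rad counter-clockwise of the canister's long side (seen from above).
- seal (a joint): Lasting tightening past first bite, clockwise, rad; 0 at the start. After the bite the lid turns on springily for 0.09 rad while the torque climbs to 0.35 N m; from there seal grows with the turn, torque 0.4 N m more per rad. Let go, the lid springs back 0.09 rad but seal stays. Snug is 0.03 to 0.42 (bar held about in line with the long side); more is overtight.
- cup_a: White ceramic cup, loose, standing on the cup shelf: 76 mm wide, 55 mm high, origin under its base. Leave it.
- cup_b: Blue ceramic cup, same size, loose, beside the white one on the shelf. Leave it.
- bowl: Loose wooden bowl, 100 mm wide, 45 mm high, on the counter on the bay's far (+x) side; origin under its base. Leave it.
- tamper: Loose black coffee tamper, 58 mm wide, 95 mm high, upright on the bay's far (+x) side; origin under its base. Leave it.
There are look-alikes about, which are no part of the job. Leave any green or red look-alike of the canister alone.

How it is judged:
By the outcome, as a careful person would: the job done as asked, in the order asked, and still so for the second after the job is handed in, with the robot touching nothing.
It also fails if it takes over 56 s, if anything falls off the work surface, if the arm or the gripper's body presses on something with over 40 N, if the wrist force passes 120 N, or if a joint passes its speed limit or range.

ROBOT

A 7-joint arm with a two-finger parallel gripper is mounted at the origin on the work surface. World frame = base frame: x ahead of the robot, y to its left, z up, the work surface at z = 0. Lengths are in m, angles in rad, forces in N, time in s.
With the tool pointing down it reaches from about 0.425 to 0.95 m from the base axis. Payload 4.7 kg.
Tool frame: the origin (TCP) lies where the fingers leave the gripper's body, on its centre line; the fingertips stand finger_overhang ahead of it and the grasp point (between the pads) lies 51 mm ahead of it (finger_overhang is the distance from the TCP to the fingertips, in m); z points along the fingers, y is the direction in which the jaws open and shut (so a half turn about z gives the same grasp; the last joint's range is limited). The gripper opens to 87 mm and grips with 3 to 60 N. Pads are 19 mm wide; open, the fingers measure 117 mm over their backs; the gripper's body (75 mm by 190 mm) begins 51 mm behind the grasp point.
Start: joints at [1.281, 0.469, -0.049, 1.532, 0.024, 1.141, -0.082], TCP at [0.174, -0.652, 0.292] pointing down, gripper open.
Joint ranges: [-2.59, 2.59], [-0.33, 1.99], [-1.39, 1.29], [0.1, 2.45], [-1.04, 4.18], [0.21, 1.99], [-2.66, 2.66]. Speed limits (rad/s): [2.57, 2.57, 3.14, 3.14, 3.14, 3.14, 3.14].

INTERFACE

Orientations are given as a rotation vector (axis times angle).
In Python, from cell import * gives the robot as it stands. The module is installed in compiled form; this text tells all that it offers. Calls block until the motion is done:
- goto(position, orientation): joint-space move of the TCP to a pose.
- move_straight(position, rot=None, v=0.15, until_force=None): straight line of the TCP; rot=None keeps the orientation; v is the mean speed in m/s. With until_force (N) it stops when the force on the tool has changed by that much, and returns True; else False.
- goto_joints(angles): joint-space move.
- release() and close_gripper(force=None): open the fingers fully, or close them until they stop; force is the grip in N (None keeps the last).
- hold(seconds).
- solve_ik(position, orientation): joint angles nearest the present ones, or None.
- get_state(): the state.
- camera(name): name is "scene" or "top" or "wrist"; returns the picture (400x640x3 uint8, red, green, blue); there is no depth.
- camera_params(name): a dict with "intrinsics" (3x3 intrinsics, pixels), "R" (3x3) and "t" (3): a world point X has camera coordinates R X + t; the wrist camera has in their place "tool_from_camera" (4x4, takes a point from camera to tool coordinates, whose origin is the TCP and whose axes are the flange's). Camera axes: x right, y down, z forward; pixel columns grow to the right and rows downward; lengths in m; the calibration is good to about 2 mm. A picture is of the moment at which its call begins: read the wrist's pose just before it. camera_params takes no time and is no camera call.
A pose or a line that the arm cannot do raises Unreachable and nothing moves.
- close_job(): hands the job in, once; it reports no verdict.
The state is a dict: "time": time; "joint_positions": joint angles; "qd": joint speeds; "effort": joint torques, N m; "position": TCP position; "orientation": TCP orientation; "ft_force": force on the tool from outside, world axes, zero at the start; "wrist_torque": the same for the moment, N m; "finger_gap": opening from 0.0 (shut) to 1.0 (fully open).
Only numpy, scipy, OpenCV 4.12 (cv2) and the standard library are available. Lean on these libraries where they do the work, as an engineer would, in place of code of your own. Each camera call takes 0.05 s, during which the arm holds its last target.

## Working session

There is one attempt and no reset: what is moved stays moved. The work goes in short steps, each a Python script; the robot and the scene stay as the last script left them, time stands still between calls to the robot, and variables do not carry over. Pictures are saved under pics/ and viewed, and the job is handed in when it is done.

```bash
ls; mkdir -p pics; python3 - <<'E'
from cell import *
import cv2
for n in ["scene","top","wrist"]:
    s=get_state(); im=camera(n); cv2.imwrite(f"pics/{n}0.png",im[:,:,::-1])
    p=camera_params(n); print(n,p)
s=get_state(); print(s)
try: print(finger_overhang)
except Exception as e: print(e)
E
```

```text
pics
scene {'intrinsics': array([[437.54166965,   0.        , 318.39168369],
       [  0.        , 437.54166965, 198.41879897],
       [  0.        ,   0.        ,   1.        ]]), 'R': array([[ 0.09653841,  0.99531668,  0.00500355],
       [ 0.55027517, -0.0491824 , -0.83353364],
       [-0.82938385,  0.08322134, -0.55244605]]), 't': array([-0.05534985, -0.17622668,  1.62354423])}
top {'intrinsics': array([[432.70086759,   0.        , 319.30797672],
       [  0.        , 432.70086759, 197.00067078],
       [  0.        ,   0.        ,   1.        ]]), 'R': array([[-0.03740565, -0.9992993 ,  0.00131499],
       [-0.97364801,  0.03614917, -0.2251728 ],
       [ 0.22496749, -0.00970307, -0.97431796]]), 't': array([0.02611176, 0.52485507, 0.97414114])}
wrist {'intrinsics': array([[320.84895319,   0.        , 322.97094562],
       [  0.        , 320.84895319, 201.45000058],
       [  0.        ,   0.        ,   1.        ]]), 'tool_from_camera': array([[ 8.26385472e-04, -9.69275143e-01, -2.45977669e-01,
         6.67164368e-02],
       [ 9.99999511e-01,  6.67227528e-04,  7.30383418e-04,

[... 195 characters left out ...]
)}
{'time': 0.15, 'joint_positions': array([ 1.28109911,  0.46924876, -0.04859541,  1.53340757,  0.02407956,
        1.14098192, -0.08227799]), 'qd': array([-0.00043598, -0.00071919,  0.00103323, -0.00420648, -0.00012493,
       -0.00086687,  0.00069126]), 'effort': array([ 1.26032512e-03, -5.08422232e+01, -8.04475090e-02, -2.36418879e+01,
       -6.13064971e-02,  3.56291165e-02,  1.10564138e-04]), 'position': array([ 0.17398533, -0.65183285,  0.29145048]), 'orientation': array([-3.11347987e+00, -4.08372487e-01,  3.38399907e-04]), 'ft_force': array([ 0.77321715, -0.94251622, -0.51472665]), 'wrist_torque': array([-0.01919691, -0.06111303,  0.0093698 ]), 'finger_gap': 0.997329277024048}
0.0697
```

View pics/scene0.png

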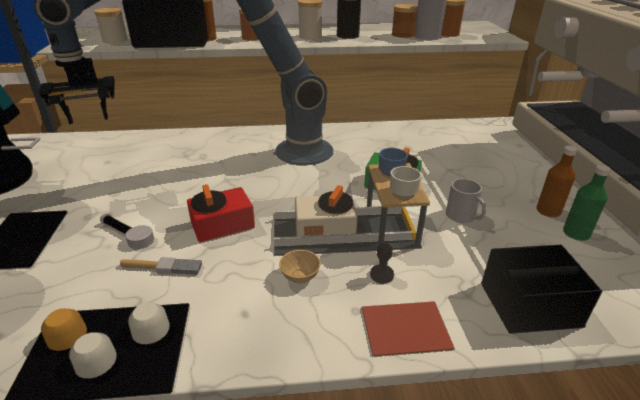

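View pics/top0.png

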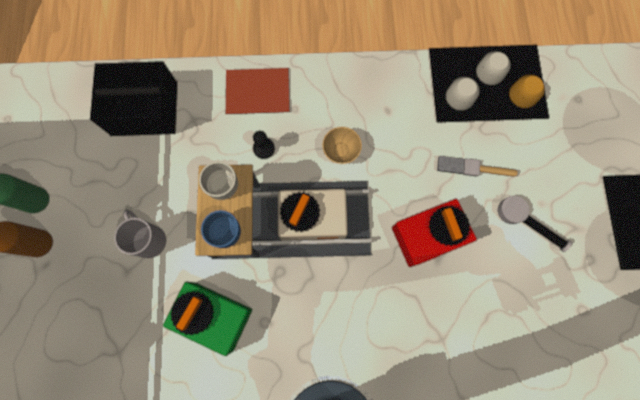

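View pics/wrist0.png

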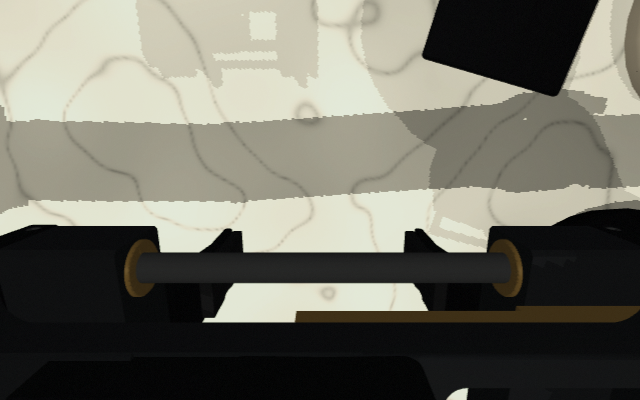

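The top view shows the cream canister at about (313,212) with its lid at (300,211). The shelf is on the left at (197–253,165–256), and the red and green decoys stand apart from the bay. I'll enlarge the bay area.

```bash
python3 - <<'E'
import cv2
im=cv2.imread("pics/top0.png")
c=im[155:265,185:385]
cv2.imwrite("pics/crop0.png",cv2.resize(c,None,fx=4,fy=4,interpolation=cv2.INTER_CUBIC))
im=cv2.imread("pics/scene0.png")
c=im[140:260,260:440]
cv2.imwrite("pics/crop1.png",cv2.resize(c,None,fx=4,fy=4,interpolation=cv2.INTER_CUBIC))
E
```

```text
(no output)
```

View pics/crop0.png

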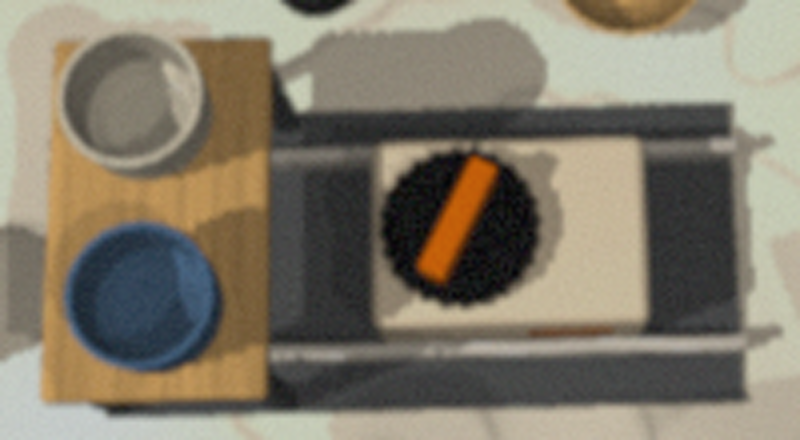

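View pics/crop1.png

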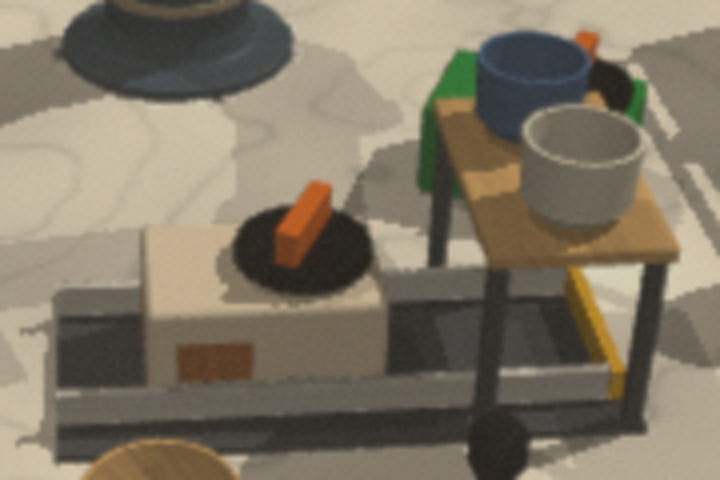

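Crop readings (4x, offset 185,155): shelf top corners are (57,42), (270,40), (267,400) and (42,402). Canister top corners are (377,143), (640,138), (648,325) and (373,328). The bar top runs from (482,158) to (429,280), and the open tray end is at (732,104) and (745,400). I'll fit the poses from these.

```bash
cat > fit.py <<'E'
import numpy as np, cv2
from scipy.optimize import least_squares
from cell import *
P=camera_params("top"); S=camera_params("scene")
def proj(p,X): 
    c=X@p["R"].T+p["t"]; q=c@p["intrinsics"].T; return q[:,:2]/q[:,2:]
def ray(p,uv,z):
    d=p["R"].T@np.linalg.inv(p["intrinsics"])@np.array([uv[0],uv[1],1.]); o=-p["R"].T@p["t"]
    return o+d*(z-o[2])/d[2]
def Rz(a): c,s=np.cos(a),np.sin(a); return np.array([[c,-s],[s,c]])
def W(b,pts):  # bay->world
    pts=np.array(pts,float); return np.c_[pts[:,:2]@Rz(b[2]).T+b[:2],pts[:,2]]
E
python3 - <<'E'
from fit import *
f=lambda L:np.array(L,float)/4+[185,155]
g=lambda L:np.array(L,float)/4+[260,140]
shelf=f([(57,42),(270,40),(267,400),(42,402)])
tray=f([(732,104),(745,400)])
can=f([(377,143),(640,138),(648,325),(373,328)])
# shelf near edge +x corner etc
Sh=[(.1,.17,.152),(.1,.05,.152),(-.1,.05,.152),(-.1,.17,.152)]
Tr=[(.095,-.22,.006),(-.095,-.22,.006)]
shs=g([(490,262),(678,257),(438,104)]); ShS=[(.1,.05,.144),(.1,.17,.144),(-.1,.05,.152)]
cs=g([(147,310),(387,304),(145,226)])
def Cn(y): return [(.055,y+.08,.086),(.055,y-.08,.086),(-.055,y-.08,.086),(-.055,y+.08,.086)]
def CnS(y): return [(.055,y-.08,.086),(.055,y+.08,.086),(-.055,y-.08,.086)]
def res(v,sc=True):
    b=v[:3]; r=[proj(P,W(b,Sh))-shelf,proj(P,W(b,Tr))-tray,proj(P,W(b,Cn(v[3])))-can]
    if sc: r+=[proj(S,W(b,ShS))-shs,proj(S,W(b,CnS(v[3])))-cs]
    return np.concatenate(r).ravel()
for sc in (False,True):
    o=least_squares(res,[.5,.05,0,-.1],args=(sc,),loss='soft_l1'); print(o.x); print(res(o.x,sc).reshape(-1,2).round(1).tolist())
b=o.x
e1,e2=ray(P,f((482,158)),.129),ray(P,f((429,280)),.129)
print("bar ends",e1,e2,np.linalg.norm(e1-e2),"mid",(e1+e2)/2,"ang",np.arctan2(*(e1-e2)[1::-1]))
print("lid pred",W(b,[(0,b[3]+.028,.129)]), "disc", ray(P,f((462,228)),.1))
for n,uv in(("white",(218,180)),("blue",(221,230))):
    w=ray(P,uv,.207); print(n,w, Rz(-b[2])@(w[:2]-b[:2]))
print("gap front-shelf",.05-b[3]-.08,"lid bay y",b[3]+.028)
E
```

```text
[ 0.48345174  0.10235579 -0.01509622 -0.07798058]
[[-0.5, -0.3], [0.6, -0.9], [0.2, -0.0], [-0.6, 0.8], [-0.0, -0.1], [0.4, 1.1], [-1.6, -0.2], [1.1, -0.4], [0.8, -0.4], [-0.6, 0.4]]
[ 0.48395251  0.10336351 -0.01547379 -0.0778201 ]
[[-1.0, -0.5], [0.2, -1.1], [-0.3, -0.2], [-1.1, 0.5], [-0.4, -0.2], [-0.0, 1.0], [-2.1, -0.4], [0.6, -0.6], [0.3, -0.5], [-1.1, 0.2], [-1.7, 0.3], [-0.7, -0.5], [-2.6, -2.6], [-0.9, 0.4], [0.6, -0.8], [-2.0, -1.9]]
bar ends [0.51635243 0.03776368 0.129     ] [0.44873134 0.06887163 0.129     ] 0.07443330708663298 mid [0.48254188 0.05331766 0.129     ] ang -0.4311661640363353
lid pred [[0.48318164 0.05354938 0.129     ]] disc [0.48276599 0.05102752 0.1       ]
white [0.53511777 0.21507004 0.207     ] [0.04943068 0.11248484]
blue [0.43095026 0.20747795 0.207     ] [-0.05460689  0.10328186]
gap front-shelf 0.0478200967625821 lid bay y -0.0498200967625821
```

The fit is consistent: residuals are about 1 px, the bar measures 74 mm against 70, and the bar midpoint matches the predicted lid centre within 1 mm. The bar is at -0.43 rad in world, so it needs about 0.86 rad to the bite and 1.155 rad to line up. Next I'll check IK for both grasp orientations.

```bash
cat >> fit.py <<'E'
from scipy.spatial.transform import Rotation as Ro
BAY=np.array([.4837,.1029,-.0153]); CY=-.0779
LID=W(BAY,[(0,CY+.028,.129)])[0]
def down(t): 
    y=np.array([np.cos(t),np.sin(t),0]); z=np.array([0,0,-1.]); return Ro.from_matrix(np.c_[np.cross(y,z),y,z]).as_rotvec()
E
python3 - <<'E'
from fit import *
print(LID)
for t0 in (1.14,-2.002):
    for k in (0,.4,.8,1.155,1.25):
        q=solve_ik([LID[0],LID[1],.178],down(t0-k)); print(t0,k,None if q is None else np.round(q,2))
for y in (-.20,-.17,-.02):
    p=W(BAY,[(0,y,.115)])[0]
    for t in(-.0153,-.0153-np.pi):
        q=solve_ik(p,down(t)); print(y,t,None if q is None else np.round(q,2))
E
```

```text
[0.48293656 0.05300584 0.129     ]
1.14 0 [ 0.68  0.58 -1.15  2.04  0.66  0.95  0.32]
1.14 0.4 [ 0.65  0.54 -1.09  2.05  0.61  0.92 -0.04]
1.14 0.8 [ 0.61  0.51 -1.03  2.05  0.57  0.9  -0.39]
1.14 1.155 [ 0.58  0.49 -0.98  2.05  0.53  0.88 -0.71]
1.14 1.25 [ 0.57  0.48 -0.96  2.05  0.52  0.87 -0.8 ]
-2.002 0 [ 0.28  0.36 -0.57  2.06  0.27  0.79 -2.46]
-2.002 0.4 [-0.78  0.37  0.72  2.12 -0.35  0.77 -2.24]
-2.002 0.8 [-1.04  0.53  1.12  2.13 -0.63  0.87 -2.34]
-2.002 1.155 [ 0.7   0.59 -1.17  2.04  0.68  0.96  2.29]
-2.002 1.25 [ 0.7   0.59 -1.17  2.04  0.68  0.96  2.2 ]
-0.2 -0.0153 [ 0.55  0.48 -0.55  2.1   0.4   0.67 -0.28]
-0.2 -3.156892653589793 [-0.69  0.7   1.11  2.16 -0.88  0.84 -2.17]
-0.17 -0.0153 [ 0.51  0.47 -0.57  2.11  0.41  0.67 -0.35]
-0.17 -3.156892653589793 [-0.75  0.69  1.11  2.17 -0.88  0.84 -2.23]
-0.02 -0.0153 [ 0.43  0.58 -0.88  2.09  0.65  0.77 -0.88]
-0.02 -3.156892653589793 [ 0.61  0.76 -1.18  2.08  0.89  0.95  2.05]
```

The t=1.14 orientation gives a smooth turn. For the push that orientation carries the camera toward the cups, so I'll tilt the tool back during it and check IK for that.

```bash
cat >> fit.py <<'E'
def tilt(a):  # fingers lean towards bay +y at tip, tool y along bay x
    th=BAY[2]; fy=np.array([-np.sin(th),np.cos(th),0]); z=np.sin(a)*fy+np.array([0,0,-np.cos(a)]); y=np.array([np.cos(th),np.sin(th),0])
    return np.c_[np.cross(y,z),y,z]
def tcp_for_tip(tip,a): return np.array(tip)-tilt(a)@np.array([0,0,finger_overhang])
E
python3 - <<'E'
from fit import *
for a in (.35,.52):
  for y in (-.24,-.2,-.17,-.1,-.02):
    p=tcp_for_tip(W(BAY,[(0,y,.048)])[0],a)
    q=solve_ik(p,Ro.from_matrix(tilt(a)).as_rotvec()); print(a,y,p.round(3),None if q is None else np.round(q,2))
# hover over lid
goto([LID[0],LID[1],.27],down(1.14))
s=get_state(); im=camera("wrist"); cv2.imwrite("pics/w1.png",im[:,:,::-1])
print(s["time"],s["position"],s["joint_positions"].round(2))
C=camera_params("wrist"); T=C["tool_from_camera"]; M=np.eye(4); M[:3,:3]=Ro.from_rotvec(s["orientation"]).as_matrix(); M[:3,3]=s["position"]
Mi=np.linalg.inv(M@T); np.savez("w1.npz",R=Mi[:3,:3],t=Mi[:3,3],intrinsics=C["intrinsics"])
E
```

```text
0.35 -0.24 [ 0.48  -0.161  0.113] [ 0.86  0.58 -0.61  2.   -0.02  0.76  0.32]
0.35 -0.2 [ 0.48  -0.121  0.113] [ 0.8   0.56 -0.61  2.03 -0.04  0.72  0.27]
0.35 -0.17 [ 0.481 -0.091  0.113] [ 0.75  0.55 -0.62  2.06 -0.06  0.69  0.23]
0.35 -0.1 [ 0.482 -0.021  0.113] [ 0.65  0.54 -0.65  2.1  -0.06  0.62  0.09]
0.35 -0.02 [0.483 0.059 0.113] [ 0.58  0.56 -0.78  2.11  0.07  0.56 -0.18]
0.52 -0.24 [ 0.479 -0.172  0.108] [ 0.96  0.66 -0.65  1.95 -0.14  0.84  0.47]
0.52 -0.2 [ 0.48  -0.132  0.108] [ 0.9   0.64 -0.65  2.   -0.18  0.79  0.44]
0.52 -0.17 [ 0.481 -0.102  0.108] [ 0.86  0.62 -0.65  2.03 -0.2   0.75  0.42]
0.52 -0.1 [ 0.482 -0.032  0.108] [ 0.75  0.6  -0.67  2.08 -0.25  0.66  0.34]
0.52 -0.02 [0.483 0.048 0.108] [ 0.65  0.61 -0.74  2.12 -0.24  0.56  0.19]
2.8667 [0.4832729  0.05207901 0.26986986] [ 0.71  0.38 -1.12  1.95  0.4   1.05  0.56]
```

View pics/w1.png

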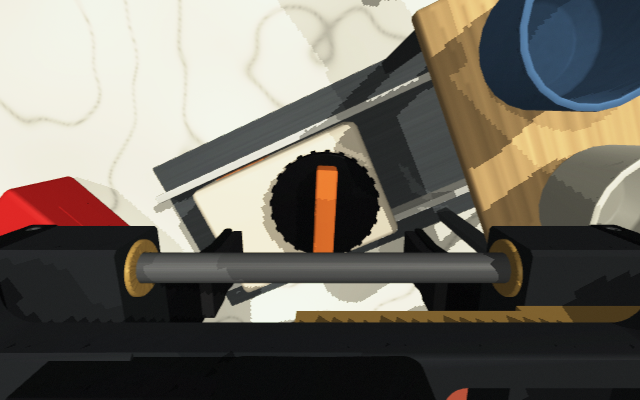

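The wrist view shows the bar at columns 316–338, row 167, running down to (324,250) and nearly centred between the fingers. The white cup is at the right edge, around (592,205). I'll back-project these.

```bash
python3 - <<'E'
from fit import *
p=dict(np.load("w1.npz"))
a,b=ray(p,(327,168),.129),ray(p,(324,248),.129); print(a,b,np.arctan2(*(b-a)[1::-1]),np.arctan2(*(a-b)[1::-1]))
L=LID; n=np.array([np.cos(1.14),np.sin(1.14)]); print("offset along jaw", (a[:2]-L[:2])@n,(b[:2]-L[:2])@n, "far end along bar", (a[:2]-L[:2])@[-n[1],n[0]],(a[:2]-L[:2])@[n[1],-n[0]])
for n_,uv,z in (("cuprim white left",(592,215),.207),("blue rim low",(585,108),.207),("shelf edge far corner",(415,18),.152)):
    w=ray(p,uv,z); print(n_,w.round(3),(Rz(-BAY[2])@(w[:2]-BAY[:2])).round(3),"tool xy",(Rz(-1.14)@(w[:2]-L[:2])).round(3))
for n_,uv,z in (("cuprim white",(199,184),.207),("white",(236,184),.207)):
    w=ray(P,uv,z);print(n_,(Rz(-BAY[2])@(w[:2]-BAY[:2])).round(3))
E
```

```text
[0.45463933 0.06793048 0.129     ] [0.5106912  0.03973486 0.129     ] -0.466066377506591 2.675526276083202
offset along jaw 0.0017442550709079083 -0.0004682691187407829 far end along bar 0.031944260571853386 -0.031944260571853386
cuprim white left [0.522 0.184 0.207] [0.037 0.081] tool xy [0.135 0.019]
blue rim low [0.469 0.193 0.207] [-0.017  0.089] tool xy [0.121 0.071]
shelf edge far corner [0.392 0.153 0.152] [-0.092  0.049] tool xy [0.053 0.124]
cuprim white [0.042 0.152]
white [0.04  0.076]
```

Cup clearance along the jaw is 135 mm against a 95 mm half body, so it's safe. The bar angle is about -0.45. Going down to grip.

```bash
python3 - <<'E'
from fit import *
move_straight([LID[0],LID[1],.20],rot=down(1.12),v=.12)
hit=move_straight([LID[0],LID[1],.1785],v=.05,until_force=6)
s=get_state(); print(hit,s["position"],s["ft_force"].round(2))
close_gripper(45)
s=get_state(); print(s["time"],s["position"],s["finger_gap"],s["ft_force"].round(2),s["wrist_torque"].round(3))
E
```

```text
False [0.48288849 0.0531094  0.17834339] [0.1  0.07 0.36]
5.3833 [0.48298711 0.05321369 0.17854529] 0.1814151977531408 [0.75 0.93 0.44] [ 0.24  -0.204 -0.009]
```

The gap is 15.8 mm, so the bar is gripped. I'll turn clockwise in steps and watch the torque.

```bash
cat > turn.py <<'E'
from fit import *
def ang(s): y=Ro.from_rotvec(s["orientation"]).as_matrix()[:,1]; return np.arctan2(y[1],y[0])
def turn(ts,limit):
    for t in ts:
        goto([LID[0],LID[1],.1785],down(t)); hold(.1)
        s=get_state(); print(round(s["time"],2),"t",round(t,3),"meas",ang(s).round(3),"barVsLong",(ang(s)-BAY[2]).round(3),"tq",s["wrist_torque"].round(3),"f",s["ft_force"].round(1),"gap",round(s["finger_gap"],3))
        if abs(s["wrist_torque"][2])>limit: print("limit"); break
E
python3 - <<'E'
from turn import *
turn([1.0,.8,.6,.45,.35,.28],.3)
E
```

```text
5.73 t 1.0 meas 1.003 barVsLong 1.018 tq [ 0.344 -0.23  -0.025] f [-0.   1.6 -1.2] gap 0.181
6.12 t 0.8 meas 0.804 barVsLong 0.819 tq [ 0.169 -0.13  -0.056] f [0.1 1.8 0.9] gap 0.182
6.5 t 0.6 meas 0.604 barVsLong 0.619 tq [ 0.152 -0.28   0.019] f [0.3 0.3 0.8] gap 0.18
6.85 t 0.45 meas 0.454 barVsLong 0.469 tq [ 0.14  -0.423  0.011] f [ 1.5  0.7 -0.5] gap 0.178
7.2 t 0.35 meas 0.353 barVsLong 0.368 tq [ 0.124 -0.748  0.061] f [ 1.9  0.9 -0.6] gap 0.181
7.55 t 0.28 meas 0.282 barVsLong 0.297 tq [-0.017 -1.003  0.057] f [3.5 2.  0.5] gap 0.18
```

```bash
python3 - <<'E'
from turn import *
turn([.24,.2,.16,.12,.08,.04,.0],.46)
E
```

```text
7.9 t 0.24 meas 0.241 barVsLong 0.257 tq [ 0.02  -1.192  0.186] f [ 3.9 -0.2 -0.9] gap 0.178
8.25 t 0.2 meas 0.202 barVsLong 0.217 tq [-0.073 -1.37   0.345] f [ 5.2 -0.9  0.6] gap 0.178
8.6 t 0.16 meas 0.162 barVsLong 0.177 tq [-0.102 -1.398  0.378] f [5.6 0.8 0.2] gap 0.183
8.95 t 0.12 meas 0.122 barVsLong 0.137 tq [-0.076 -1.434  0.343] f [ 6.2 -0.5 -0.6] gap 0.179
9.3 t 0.08 meas 0.082 barVsLong 0.097 tq [-0.067 -1.446  0.446] f [5.7 0.2 1.3] gap 0.183
9.65 t 0.04 meas 0.042 barVsLong 0.058 tq [-0.057 -1.477  0.411] f [ 5.7 -0.1  0.4] gap 0.18
10.0 t 0.0 meas 0.002 barVsLong 0.018 tq [-0.115 -1.561  0.396] f [ 6.  -0.7  0.4] gap 0.176
```

The torque rose as predicted: the bite came at about 0.30 rad and it reached roughly 0.4 N m with the bar in line. That puts seal at about 0.19, which is mid-snug. I'll release, lift and look.

```bash
python3 - <<'E'
from turn import *
release()
move_straight([LID[0],LID[1],.27],v=.12)
s=get_state(); im=camera("wrist"); cv2.imwrite("pics/w2.png",im[:,:,::-1]); print(s["time"])
Rv=Ro.from_matrix(tilt(.45)).as_rotvec()
tip=W(BAY,[(0,CY-.08-.05,.17)])[0]
goto(tcp_for_tip(tip,.45),Rv); close_gripper(20)
im=camera("top"); cv2.imwrite("pics/t2.png",cv2.resize(im[140:270,170:400,::-1],None,fx=3.4,fy=3.4,interpolation=cv2.INTER_CUBIC))
s=get_state(); print(s["time"],s["position"],s["joint_positions"].round(2),s["finger_gap"])
E
```

```text
12.25
14.6083 [ 0.48005758 -0.1352726   0.23275568] [ 1.01  0.45 -0.8   1.92 -0.14  1.01  0.32] -0.0006508055199240791
```

View pics/w2.png

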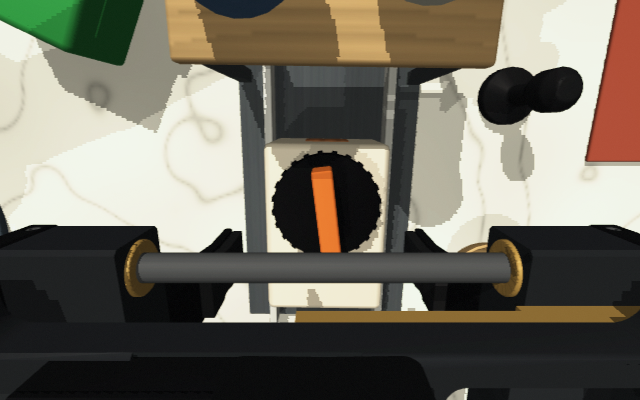

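View pics/t2.png

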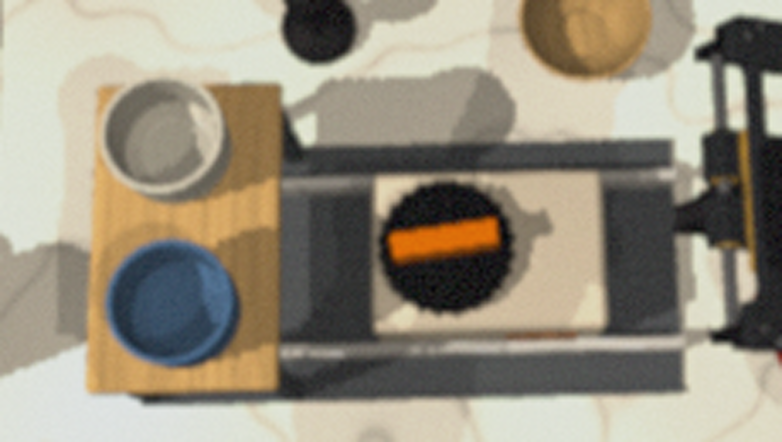

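The lid sprang back about 0.1 rad counter-clockwise, as expected, with the canister unmoved and the cups in place. The fingers are closed behind the canister at about (690,215) in the crop. Now the push.

```bash
python3 - <<'E'
from turn import *
a=.45; T=lambda y,z=.052: tcp_for_tip(W(BAY,[(0,y,z)])[0],a)
back=lambda s:(Rz(-BAY[2])@((s["position"]+Ro.from_rotvec(s["orientation"]).as_matrix()@[0,0,finger_overhang])[:2]-BAY[:2]))[1]
move_straight(T(CY-.13),v=.12); hold(.1)
h=move_straight(T(CY-.08),v=.04,until_force=3); s=get_state(); print("contact",h,back(s).round(4),s["ft_force"].round(1),s["time"])
yc=back(s)
for y in np.arange(yc+.03,-.04,.03):
    h=move_straight(T(y),v=.06,until_force=16); s=get_state(); print(h,back(s).round(4),s["ft_force"].round(1),round(s["time"],2))
    if h: break
im=camera("top"); cv2.imwrite("pics/t3.png",cv2.resize(im[140:270,170:400,::-1],None,fx=3.4,fy=3.4,interpolation=cv2.INTER_CUBIC))
E
```

```text
contact True -0.1673 [-0.5  0.9 -0. ] 16.7833
False -0.1367 [-0.2  0.2  0.5] 17.45
False -0.1065 [ 0.7 -0.4  0.2] 18.1
False -0.0766 [-0.1 -0.3 -0.1] 18.75
False -0.0466 [-0.4  0.4 -0.3] 19.4
```

View pics/t3.png

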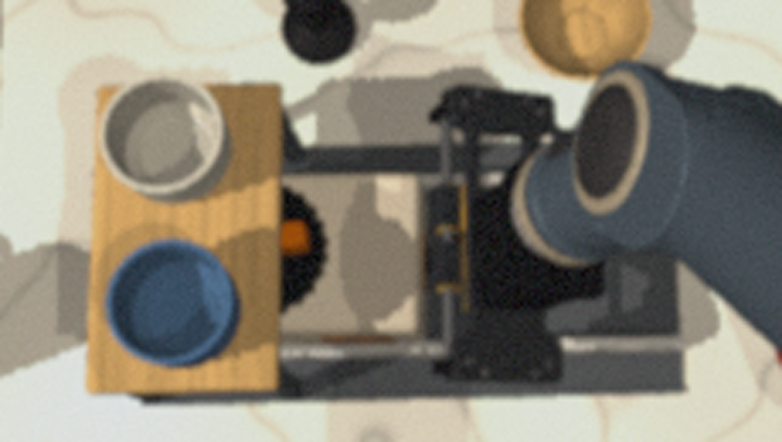

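The canister is sliding under the shelf and its rear face is at crop x≈420, with roughly 27 mm left. Continuing to the stop.

```bash
python3 - <<'E'
from turn import *
a=.45; T=lambda y,z=.052: tcp_for_tip(W(BAY,[(0,y,z)])[0],a)
back=lambda s:(Rz(-BAY[2])@((s["position"]+Ro.from_rotvec(s["orientation"]).as_matrix()@[0,0,finger_overhang])[:2]-BAY[:2]))[1]
for y in (-.035,-.028,-.022,-.018,-.014,-.010,-.006):
    h=move_straight(T(y),v=.03,until_force=14); s=get_state(); print(h,back(s).round(4),s["ft_force"].round(1),round(s["time"],2))
    if h or s["ft_force"][1]<-12: break
im=camera("top"); cv2.imwrite("pics/t4.png",cv2.resize(im[140:270,170:400,::-1],None,fx=3.4,fy=3.4,interpolation=cv2.INTER_CUBIC))
im=camera("scene"); cv2.imwrite("pics/s4.png",cv2.resize(im[140:280,260:440,::-1],None,fx=4,fy=4,interpolation=cv2.INTER_CUBIC))
E
```

```text
False -0.0346 [-0.5  0.5 -0.2] 20.01
False -0.0275 [ 0.2 -0.6  0.1] 20.39
False -0.0216 [-0.  -1.5 -0.3] 20.74
False -0.0195 [ 0.9 -5.8  1.2] 21.02
True -0.0194 [ 0.6 -2.7  1.6] 21.23
```

View pics/t4.png

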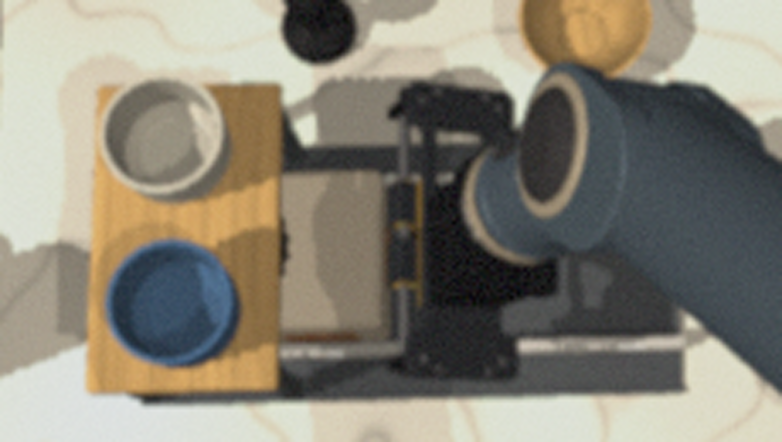

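View pics/s4.png

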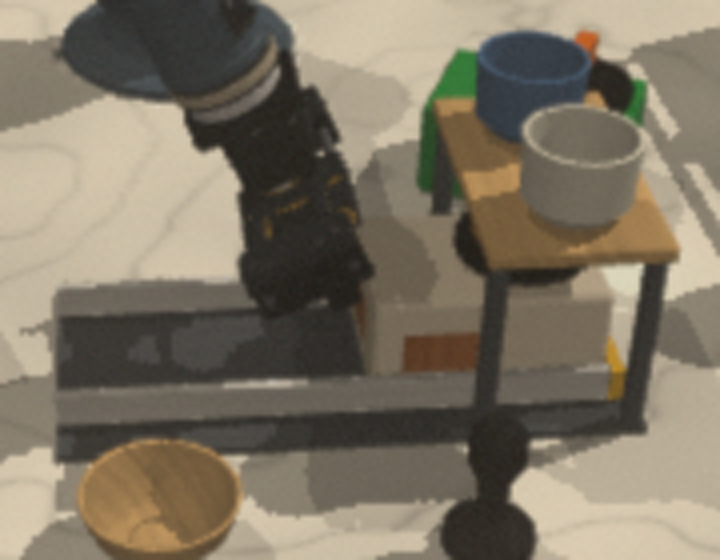

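The fingertip stalled at bay y=-0.0194, where home was predicted at -0.02, with the force jumping. In the scene crop the canister's front meets the yellow stop at about (612,370). I'll press once more to confirm, then back off.

```bash
python3 - <<'E'
from turn import *
a=.45; T=lambda y,z=.052: tcp_for_tip(W(BAY,[(0,y,z)])[0],a)
back=lambda s:(Rz(-BAY[2])@((s["position"]+Ro.from_rotvec(s["orientation"]).as_matrix()@[0,0,finger_overhang])[:2]-BAY[:2]))[1]
h=move_straight(T(-.008),v=.02,until_force=18); s=get_state(); print(h,back(s).round(4),s["ft_force"].round(1))
move_straight(T(-.09),v=.08); move_straight(T(-.16,.22),v=.15)
goto([.45,-.25,.30],down(BAY[2])); hold(.3)
s=get_state(); print(s["time"],s["ft_force"].round(1))
im=camera("top"); cv2.imwrite("pics/t5.png",cv2.resize(im[140:270,170:400,::-1],None,fx=3.4,fy=3.4,interpolation=cv2.INTER_CUBIC))
im=camera("scene"); cv2.imwrite("pics/s5.png",cv2.resize(im[140:280,260:440,::-1],None,fx=4,fy=4,interpolation=cv2.INTER_CUBIC))
print("expected home: rear edge corners crop top", ((proj(P,W(BAY,[(.055,-.01,.086),(-.055,-.01,.086)]))-[170,140])*3.4).round(1).tolist())
print("front near corner scene", ((proj(S,W(BAY,[(.055,.15,.086),(.055,-.01,.086)]))-[260,140])*4).round(1).tolist())
E
```

```text
True -0.0194 [-0.4 -2.2  1.9]
25.175 [-0.1 -0.2 -0.8]
expected home: rear edge corners crop top [[382.6, 171.2], [383.1, 330.5]]
front near corner scene [[611.8, 290.7], [370.1, 301.3]]
```

View pics/t5.png

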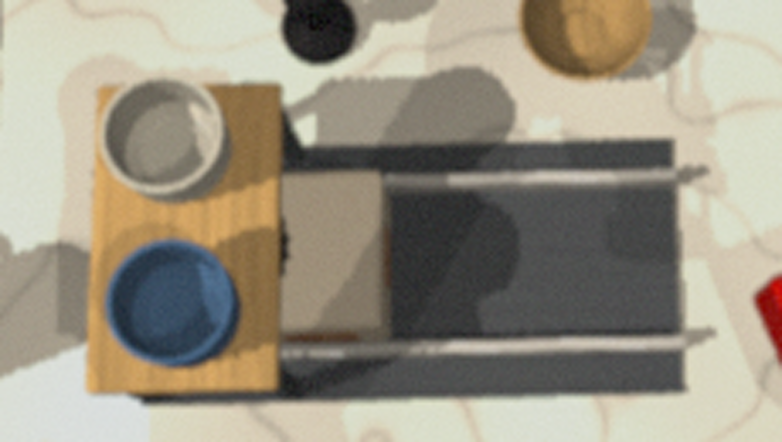

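View pics/s5.png

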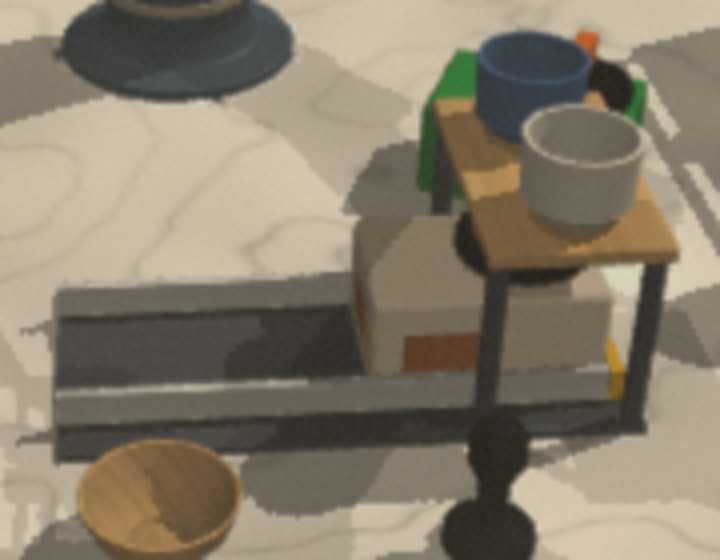

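The rear edge is at crop x≈383–385 (383 predicted for home), and the scene corners match at about (611,291) and (370,301). The cups, bowl and tamper haven't moved and the arm is clear, so I'm handing in.

```bash
python3 - <<'E'
from cell import *
close_job()
E
```

```text
the job is handed in; nothing more can be done
```

The lid is screwed down to snug, and the canister is fully home against the yellow end stop with the gripper clear. I handed the job in at about 25 s of the 56 s allowed.

- **Lid:** I turned the bar clockwise from about -0.45 rad until it stood in line with the long side. The torque stayed low up to the bite at about 0.30 rad before alignment, then climbed to a plateau of about 0.4 N m. From the held angle the seal is at about 0.19, inside the 0.03 to 0.42 snug range. After release the bar sprang back by roughly 0.1 rad, as it should.
- **Canister:** I pushed it with closed fingers, tilted back to keep the camera away from the cups. The fingertip stalled twice at bay y = -19.4 mm, about where home was predicted, and stopped on the 14 N and 18 N force limits. After I backed off, the canister's edges matched the predicted home position within a few enlarged-picture pixels in both the top and scene views.
- **Everything else:** The cups, bowl and tamper look unmoved in the last pictures. I didn't touch the red and green look-alikes.

No check failed. The force readings taken after each push step were near zero because the arm had already stopped, so I relied on the stall, the force limits and the pictures. The lid's final angle is hidden under the shelf and could not be seen again after the slide.

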